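Roll the crown canister into the vee block and clamp it

TASK

The cap of the long aluminium canister is stuck. Take the long canister from its beech rest, set it down crosswise and centred on the sloping lead-in of the steel vee block and let go, so that it rolls down under the clamp and settles in the vee by itself; only then press the clamp's black knob down until the pad holds the canister. Leave the short canister lying in its rest.

Things in the scene. Friction and masses are not known exactly. Their poses are not given: they have to be found in the camera images.
- long_canister: Closed screw-top aluminium cylinder, 30 mm diameter, 80 mm long, about 70 g, lying level in one of two beech rests. Origin on its axis at mid-length, 20 mm above the bench at the start; its y axis runs along the cylinder. The rest lies under its middle (50 by 40 mm; two battens, 32 mm over their outer sides, 9 mm high): keep fingertips 10 mm or more above the bench.
- short_canister: The short canister: same 30 mm diameter, only 50 mm long, lying in the other beech rest. Origin on its axis at mid-length, y axis along the cylinder. To be left alone.
- cradle: Fixed steel vee block. Origin on the bench below the bottom line of the vee, mid-width; z up; vee along y, 92 mm wide; -x points up the lead-in. Vee of 90 degrees: bottom at z 8 mm, near lip at x -18, z 26, far flank up to x 28, z 36. Seated canister axis: x 0, z 29 mm. A post at x 30 to 48 mm carries the clamp's arm over the vee (x -10 to 48, z 67 to 77, 24 wide).
- lead_in (a point): Where to set the canister: a point on the sloping face, 70 mm before the vee (x -70, y 0, z 31.5 mm in the vee block's frame, same axes). The lead-in is a plain slope of 6 degrees, 92 mm wide, from the lip up to x -105, z 35 mm. A canister let go here, its axis along y, rolls to +x into the vee. Open fingers clear the clamp here.
- clamp (a joint): Upright plunger above the vee block's origin: 0 = raised, grows (m) as it is pushed down, at most 0.022. Its pad, 20 mm across, is 61 mm above the bench when raised and meets a seated canister at about 0.017. Black knob, 24 mm diameter, flat top 109 mm above the bench minus the joint value. Takes about 4 N, no spring, stays where left. Press from above.

How it is judged:
By the outcome, as a careful person would: the job done as asked, in the order asked, and still so for the second after the job is handed in, with the robot touching nothing.
It also fails if it takes over 48 s, if anything falls off the work surface, if the arm or the gripper's body presses on something with over 40 N, if the wrist force passes 120 N, or if a joint passes its speed limit or range.

ROBOT

A 7-joint arm with a two-finger parallel gripper is mounted at the origin on the work surface. World frame = base frame: x ahead of the robot, y to its left, z up, the work surface at z = 0. Lengths are in m, angles in rad, forces in N, time in s.
With the tool pointing down it reaches from about 0.425 to 0.825 m from the base axis. Payload 3.6 kg.
Tool frame: the origin (TCP) lies at the very end of the fingers, on their centre line; the grasp point (between the pads) lies ctrl.hold_point_z behind it (ctrl.hold_point_z is the distance from the TCP to the grasp point, in m); x points along the fingers, y is the direction in which the jaws open and shut, and the axes are right-handed (so a half turn about x gives the same grasp; the last joint's range is limited). The gripper opens to 93 mm and grips with 3 to 60 N. Pads are 15 mm wide; open, the fingers measure 128 mm over their backs; the gripper's body (75 mm by 188 mm) begins 65 mm behind the grasp point.
Start: joints at [1.21, 0.615, -0.013, 1.423, 0.008, 1.103, -0.04], TCP at [0.213, -0.614, 0.219] pointing down, gripper open.
Joint ranges: [-3.12, 3.12], [-0.3, 2.06], [-1.34, 1.32], [0.26, 2.42], [-1.36, 4.5], [0.01, 1.98], [-2.84, 2.84]. Speed limits (rad/s): [2.79, 2.79, 3.14, 3.14, 3.14, 3.14, 3.14].

INTERFACE

Orientations are given as a rotation vector (axis times angle).
In Python, from cell import readout, optics, ctrl gives the robot as it stands.
- The arm moves only by the tool apply_moves, never from a script. Its argument "commands" is a list of rows, each an object with "travel": the shift along the tool's x, y, z in m, a list of three; "spin": the turn about the tool's x in rad; "claw": the opening in per cent of the stroke, from 0 (shut) to 100 (fully open). A call has 1 to 20 rows; each row shifts and turns the pose as measured when the row begins, along the tool's axes as they then stand; what a row does not reach is not made up. A row lasts 1/12 s, in which the tool goes at most 41.7 mm and 7.16 degrees, less where a joint would pass 70% of its speed; a pose out of reach is approached as far as the arm can. A call is refused whole if a number of a shift passes 0.0417 or a number of a turn 0.125, either way. A call with a gripper value outside its range is refused whole. The fingers move at their own pace and stop on an object; "force" is the grip in N (left out, the last holds). Time passes only in rows, so rows that do not move let the fingers close. It gives the time, the measured TCP pose, the force and the opening at its end, in the units of the state.
- readout.read_state(): the state, without advancing time (a new reading comes with each control period).
- optics.read_camera(name): name is "scene" or "side" or "wrist"; returns the picture (420x560x3 uint8, red, green, blue); there is no depth.
- optics.camera_params(name): a dict with "K" (3x3 intrinsics, pixels), "origin" and "orientation" of the camera in the world; the wrist camera has in their place "mount" (4x4, takes a point from camera to tool coordinates, whose origin is the TCP and whose axes are the tool frame's). Camera axes: x right, y up, looking along -z (the intrinsics and any distortion apply to the point x, -y, -z); pixel columns grow to the right and rows downward; lengths in m; the calibration is good to about 2 mm. A picture is of the moment at which its call begins: read the wrist's pose just before it. camera_params takes no time and is no camera call.
- ctrl.sign_off(): hands the job in, once; it reports no verdict.
The state is a dict: "time": time; "qpos": joint angles; "qd": joint speeds; "joint_efforts": joint torques, N m; "eef_pos": TCP position; "tcp_rot": TCP orientation; "ft_force": force on the tool from outside, world axes, zero at the start; "ft_torque": the same for the moment, N m; "finger_gap": finger opening in m.
Only numpy, scipy, OpenCV 4.12 (cv2) and the standard library are available. Lean on these libraries where they do the work, as an engineer would, in place of code of your own. Each camera call takes 0.05 s, during which the arm holds its last target.

## Working session

There is one attempt and no reset: what is moved stays moved. The work goes in short steps, Python scripts to look and compute and a tool call to move; the robot and the scene stay as the last step left them, time stands still between calls to the robot, and variables do not carry over. Pictures are saved under pics/ and viewed, and the job is handed in when it is done.

Besides the shell and the picture viewer there is one more tool, called after "Request:" as name([rows], argument=value, ...), one row to a line, values as JSON. apply_moves: Moves the arm, as the interface text tells. Its arguments: {"type":"object","properties":{"commands":{"type":"array","items":{"type":"object","properties":{"travel":{"type":"array","items":{"type":"number"}},"spin":{"type":"number"},"claw":{"type":"number"}}}},"force":{"type":"number"}},"required":["commands"]}

```bash
ls; mkdir -p pics
python3 - <<'E'
from cell import readout, optics, ctrl
import cv2
print(readout.read_state()); print(ctrl.hold_point_z)
for n in ["scene","side","wrist"]:
    print(n,optics.camera_params(n))
    im=optics.read_camera(n); cv2.imwrite(f"pics/{n}0.png",im[:,:,::-1])
E
```

```text
pics
{'time': 0.0, 'qpos': array([ 1.21051596,  0.61592307, -0.0126016 ,  1.42488987,  0.00808227,
        1.10339355, -0.0404311 ]), 'qd': array([-0.0006381 , -0.00089368,  0.00121418, -0.00076317, -0.00017004,
        0.00023958,  0.00125816]), 'joint_efforts': array([-2.17262968e-04, -4.58929467e+01,  2.08528577e-01, -1.65743101e+01,
       -6.11897721e-02,  2.04738427e-02,  2.37697159e-04]), 'eef_pos': array([ 0.21269757, -0.61337789,  0.21748171]), 'tcp_rot': array([ 2.04107892,  0.34654157, -2.04202131]), 'ft_force': array([-0.22986364,  0.30984197,  0.32301731]), 'ft_torque': array([ 0.00434109, -0.0294546 , -0.01733181]), 'finger_gap': 0.09286330525042948}
0.0188
scene {'K': array([[408.10034792,   0.        , 269.8072703 ],
       [  0.        , 408.10034792, 209.34776067],
       [  0.        ,   0.        ,   1.        ]]), 'origin': array([ 0.88790265, -0.16203293,  0.68317289]), 'orientation': array([0.49039458, 0.31450417, 1.12523428])}
side {'K': array([[541.78503894,   0.        , 291.2546716 ],
       [  0.        , 541.78503894, 209.90196469],
       [  0.        ,   0.        ,   1.        ]]), 'origin': array([0.36363282, 0.70202449, 0.51587329]), 'orientation': array([ 0.18370408, -1.35956611, -2.57275956])}
wrist {'K': array([[304.20200885,   0.        , 277.84484871],
       [  0.        , 304.20200885, 211.6639022 ],
       [  0.        ,   0.        ,   1.        ]]), 'mount': array([[-1.14641327e-04,  2.89658345e-01, -9.57130101e-01,
        -1.66464177e-01],
       [ 9.99999920e-01, -3.33735647e-04, -2.20775246e-04,
        -7.11200889e-04],
       [-3.83377825e-04, -9.57130050e-01, -2.89658283e-01,
        -8.06047946e-02],
       [ 0.00000000e+00,  0.00000000e+00,  0.00000000e+00,
         1.00000000e+00]])}
```

View pics/scene0.png

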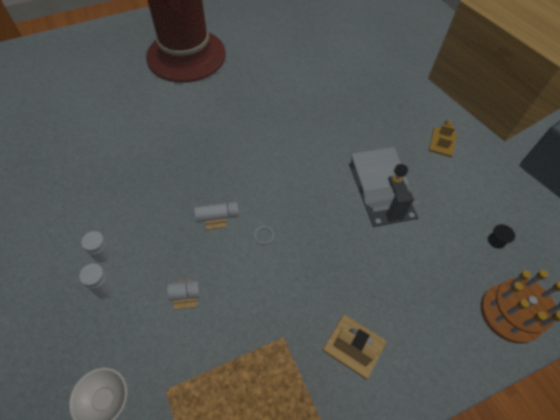

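View pics/side0.png

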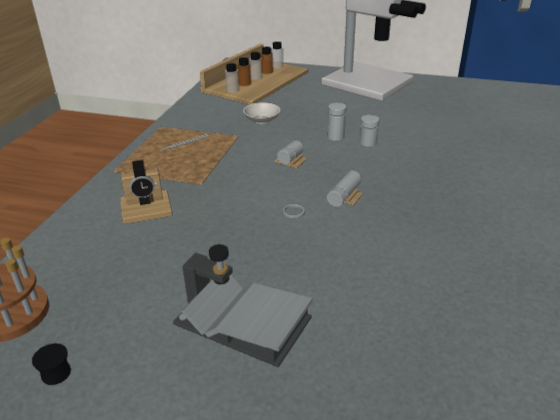

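View pics/wrist0.png

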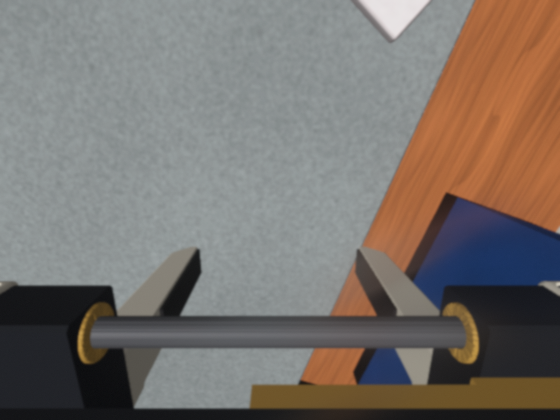

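Scene: the long canister is at about (216,212), the short one at (183,290), the vee block at (387,187). Side: long canister (344,188), vee block (245,310), knob (219,253). Next I zoom in.

```bash
cat > h.py <<'E'
import numpy as np, cv2
from scipy.spatial.transform import Rotation as R
from cell import readout, optics, ctrl
def cam(n):
    p=optics.camera_params(n); K=p["K"]
    if n=="wrist":
        s=readout.read_state(); T=np.eye(4);T[:3,:3]=R.from_rotvec(s["tcp_rot"]).as_matrix();T[:3,3]=s["eef_pos"]
        M=T@p["mount"]; return K,M[:3,:3],M[:3,3]
    return K,R.from_rotvec(p["orientation"]).as_matrix(),p["origin"]
def proj(c,P):
    K,Rm,o=c; q=(np.atleast_2d(P)-o)@Rm*np.array([1,-1,-1]); q=q@K.T; return q[:,:2]/q[:,2:]
def ray(c,uv,z):
    K,Rm,o=c; d=Rm@(np.linalg.inv(K)@np.array([uv[0],uv[1],1.])*[1,-1,-1]); return o+d*(z-o[2])/d[2]
E
python3 - <<'E'
import cv2
from h import *
def crop(n,x,y,w,h,s,o):
    im=cv2.imread(f"pics/{n}0.png")[y:y+h,x:x+w]; cv2.imwrite(f"pics/{o}.png",cv2.resize(im,None,fx=s,fy=s,interpolation=cv2.INTER_CUBIC))
crop("scene",340,140,90,90,6,"c1");crop("scene",160,190,90,120,5,"c2")
crop("side",160,235,160,130,5,"c3");crop("side",260,130,120,85,6,"c4")
c=cam("scene");d=cam("side")
print(ray(c,(216,212),.02),ray(d,(344,188),.02),ray(c,(183,290),.02),ray(d,(290,153),.02))
print(ray(c,(401,170),.109),ray(d,(219,252),.109))
E
```

```text
[ 0.48031056 -0.09075524  0.02      ] [ 0.48129688 -0.08891245  0.02      ] [ 0.60386945 -0.19490718  0.02      ] [ 0.60440302 -0.18867083  0.02      ]
[0.58425481 0.22686511 0.109     ] [0.57949597 0.23309602 0.109     ]
```

View pics/c1.png

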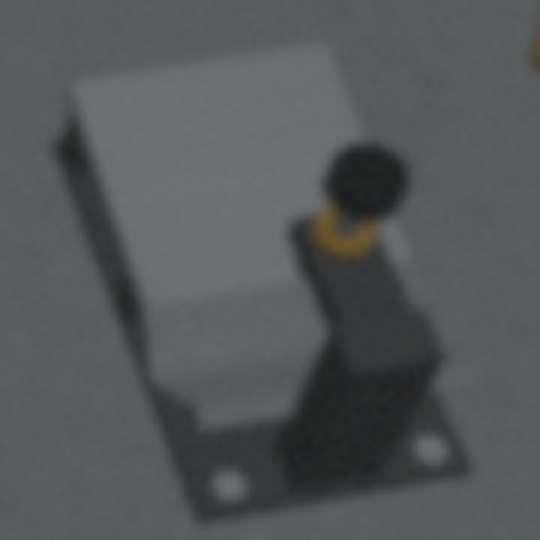

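View pics/c2.png

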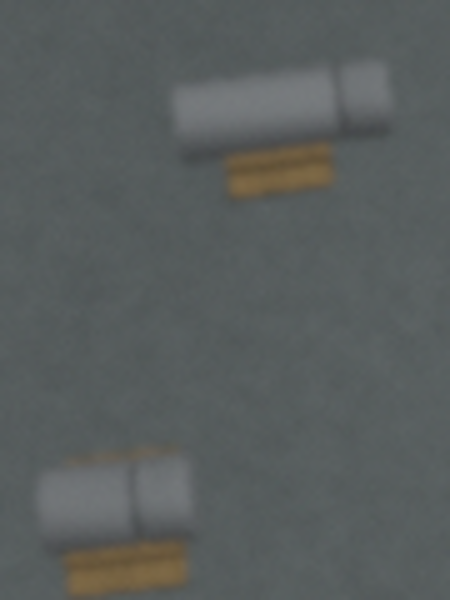

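View pics/c3.png

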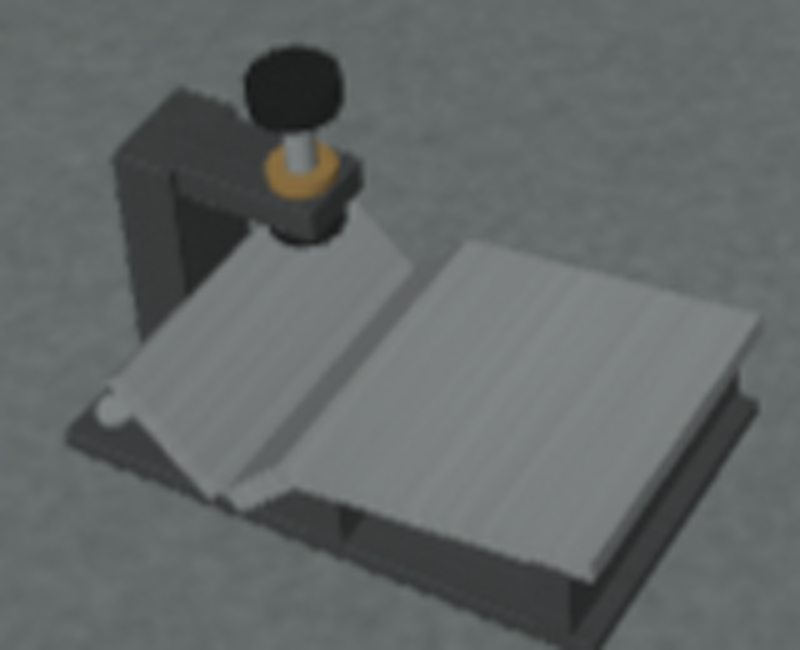

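View pics/c4.png

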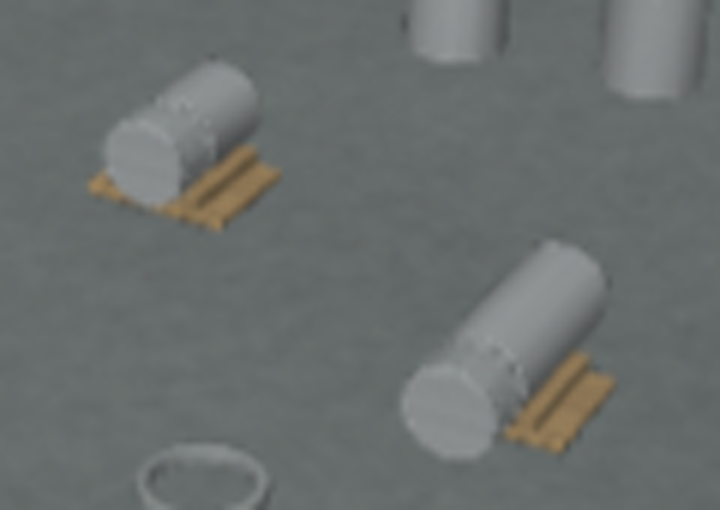

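```bash
cat > fit.py <<'E'
from h import *
from scipy.optimize import least_squares
c=cam("scene");d=cam("side")
P={"UL":(-.105,-.046,.035),"UR":(-.105,.046,.035),"LL":(-.018,-.046,.026),"LR":(-.018,.046,.026),"K":(0,0,.109)}
S={"UL":(352,154.7),"UR":(395,147.5),"LL":(364.8,190),"K":(401.3,169.5)}
D={"UL":(312,298.6),"UR":(279,351),"LL":(254,283),"LR":(218,332),"K":(218.6,249)}
def T(p,X):
    X=np.atleast_2d(X); co,s=np.cos(p[2]),np.sin(p[2]); return np.c_[p[0]+co*X[:,0]-s*X[:,1],p[1]+s*X[:,0]+co*X[:,1],X[:,2]]
def res(p,use):
    r=[]
    for cc,O in use:
        for k,v in O.items(): r.append((proj(cc,T(p,P[k]))[0]-v))
    return np.array(r).ravel()
for use in ([(c,S)],[(d,D)],[(c,S),(d,D)]):
    f=least_squares(res,[.58,.23,.0],args=(use,)); print(f.x.round(4),np.round(f.fun,1))
# canister: ends
for n,u,v in (("long",(195.8,214),(238,209.4)),("short",(168.5,291),(198.3,288))):
    a=ray(c,u,.02);b=ray(c,v,.02);print(n,(a+b)/2,np.linalg.norm(b-a),np.arctan2(b[1]-a[1],b[0]-a[0]))
a=ray(d,(335,198.7),.02);print("side near end",a)
E
python3 fit.py
```

```text
[ 0.5831  0.2293 -0.2294] [ 0.  -0.8  0.   0.  -0.6  1.2  0.5 -0.4]
[ 0.5804  0.2315 -0.2029] [ 1.1  0.5  0.7 -1.4 -0.2  1.1 -1.8 -1.9  0.1  2.1]
[ 0.5809  0.2311 -0.2084] [-0.6 -1.3 -1.  -1.2 -0.5  0.5  0.7 -1.6  0.8  0.6 -0.  -1.5 -0.3  0.9
 -2.3 -2.3 -0.1  1.8]
long [ 0.48041075 -0.08882125  0.02      ] 0.08011017775253008 1.2852912516709065
short [ 0.60330562 -0.19396412  0.02      ] 0.0503332629328534 1.2627513956702363
side near end [ 0.48987612 -0.05176825  0.02      ]
```

```bash
cat > go.py <<'E'
from h import *
def go(target,yaw=None):
    s=readout.read_state(); Rm=R.from_rotvec(s["tcp_rot"]).as_matrix()
    y=np.arctan2(Rm[1,1],Rm[0,1]); 
    print("t",round(s["time"],2),"pos",s["eef_pos"].round(4),"tilt",np.round(Rm[:,0],4),"yawY",round(y,4),"q7",s["qpos"][6].round(3),"F",s["ft_force"].round(1),"gap",round(s["finger_gap"],4))
    print("tool shift",(Rm.T@(np.array(target)-s["eef_pos"])).round(4))
    if yaw is not None:
        d=(yaw-y+np.pi/2)%np.pi-np.pi/2; print("spin",round(-d,4), "alt",round(-d+np.pi*np.sign(d),4))
E
python3 -c "
from go import *
go([.4804,-.0888,.15],1.285)"
```

```text
t 0.15 pos [ 0.2128 -0.6136  0.2178] tilt [-6.0e-04  1.8e-03 -1.0e+00] yawY -1.237 q7 -0.04 F [ 0.  -0.3 -0.1] gap 0.0929
tool shift [ 0.0686 -0.408  -0.4248]
spin 0.6196 alt -2.522
```

Request:
apply_moves([
  {"travel":[0.002,-0.0272,-0.0283],"spin":0,"claw":100},
  {"travel":[0.002,-0.0272,-0.0283],"spin":0,"claw":100},
  {"travel":[0.002,-0.0272,-0.0283],"spin":0,"claw":100},
  {"travel":[0.002,-0.0272,-0.0283],"spin":0,"claw":100},
  {"travel":[0.002,-0.0272,-0.0283],"spin":0,"claw":100},
  {"travel":[0.002,-0.0272,-0.0283],"spin":0,"claw":100},
  {"travel":[0.002,-0.0272,-0.0283],"spin":0,"claw":100},
  {"travel":[0.002,-0.0272,-0.0283],"spin":0,"claw":100},
  {"travel":[0.002,-0.0272,-0.0283],"spin":0,"claw":100},
  {"travel":[0.002,-0.0272,-0.0283],"spin":0,"claw":100},
  {"travel":[0.002,-0.0272,-0.0283],"spin":0,"claw":100},
  {"travel":[0.002,-0.0272,-0.0283],"spin":0,"claw":100},
  {"travel":[0.002,-0.0272,-0.0283],"spin":0,"claw":100},
  {"travel":[0.002,-0.0272,-0.0283],"spin":0,"claw":100},
], force=20)

```text
time: 1.32
eef_pos: [0.4668, -0.1147, 0.182]
tcp_rot: [2.045, 0.318, -2.063]
ft_force: [0.4, 0.2, -0.1]
finger_gap: 0.0935
```

```bash
python3 -c "
from go import *
go([.4804,-.0888,.15],1.285)"
```

```text
t 1.32 pos [ 0.4668 -0.1147  0.182 ] tilt [-0.0083 -0.0032 -1.    ] yawY -1.2615 q7 -1.12 F [ 0.4  0.2 -0.1] gap 0.0935
tool shift [ 0.0318 -0.0205 -0.0211]
spin 0.5951 alt -2.5465
```

Request:
apply_moves([
  {"travel":[0,0,0],"spin":0.12,"claw":100},
  {"travel":[0,0,0],"spin":0.12,"claw":100},
  {"travel":[0,0,0],"spin":0.12,"claw":100},
  {"travel":[0,0,0],"spin":0.12,"claw":100},
  {"travel":[0,0,0],"spin":0.12,"claw":100},
  {"travel":[0,0,0],"spin":0,"claw":100},
])

```text
time: 1.82
eef_pos: [0.4715, -0.0988, 0.1804]
tcp_rot: [-2.054, 0.3, 2.071]
ft_force: [0.9, -0.8, 0.5]
finger_gap: 0.0931
```

Run:
```python
from go import *
go([.4804,-.0888,.15],1.285)
c=cam("wrist"); im=optics.read_camera("wrist"); 
a=np.array([np.cos(1.285),np.sin(1.285),0]); C=np.array([.4804,-.0888,.02])
im=im[:,:,::-1].copy();cv2.imwrite("pics/w1raw.png",im)
n=np.array([-a[1],a[0],0])
for i in (-.04,0,.04):
    for j in (-.015,.015):
        p=proj(c,C+i*a+j*n)[0]; print(p.round(1)); cv2.circle(im,tuple(int(v) for v in p),3,(0,0,255),1)
cv2.imwrite("pics/w1.png",im)
```

```text
t 1.82 pos [ 0.4715 -0.0988  0.1804] tilt [-0.0078  0.005  -1.    ] yawY -1.8635 q7 -1.651 F [ 0.9 -0.8  0.5] gap 0.0931
tool shift [ 0.0304 -0.012  -0.0059]
spin -0.0069 alt 3.1347
[304.2 175.5]
[303.7 202.2]
[267.3 175.7]
[267.7 202.4]
[230.4 175.9]
[231.8 202.6]
```

View pics/w1.png

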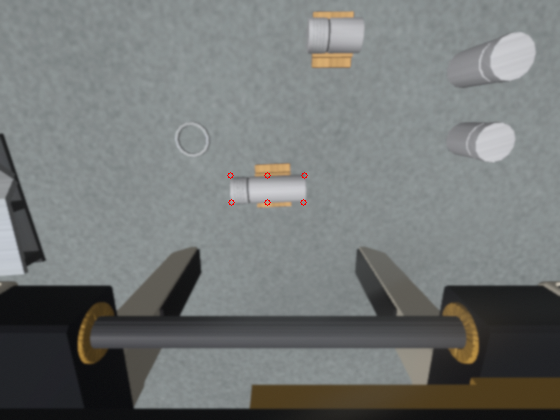

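Run:
```python
import cv2
im=cv2.imread("pics/w1raw.png")[155:225,215:325]; cv2.imwrite("pics/w1c.png",cv2.resize(im,None,fx=7,fy=7,interpolation=cv2.INTER_CUBIC))
```

```text
(no output)
```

View pics/w1c.png

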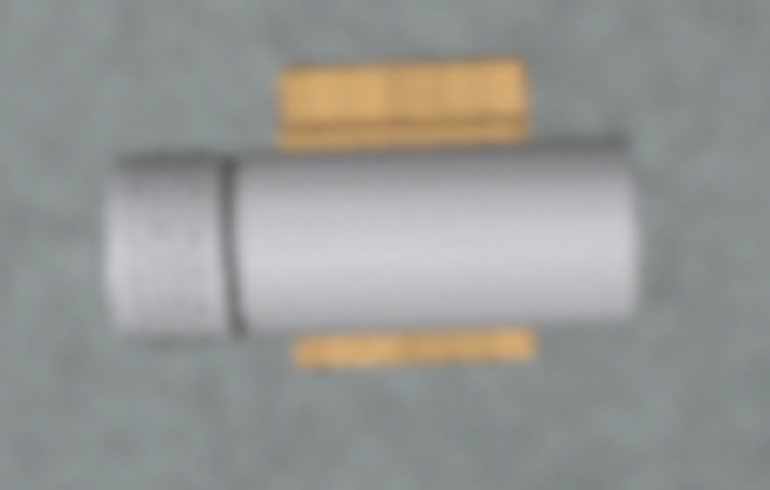

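Run:
```python
from go import *
c=cam("wrist")
a=ray(c,(305.7,187.6),.02);b=ray(c,(230.4,190.3),.02)
m=(a+b)/2; y=np.arctan2(*(b-a)[1::-1]); print(m,np.linalg.norm(b-a),y)
go([m[0],m[1],.06],y)
```

```text
[ 0.48047649 -0.08932044  0.02      ] 0.08274901611065998 1.3200114031716856
t 1.87 pos [ 0.4715 -0.0987  0.1804] tilt [-0.0078  0.0051 -1.    ] yawY -1.8591 q7 -1.647 F [ 1.   0.7 -0.7] gap 0.0929
tool shift [ 0.1204 -0.0113 -0.007 ]
spin -0.0376 alt 3.104
```

Request:
apply_moves([
  {"travel":[0.025,-0.0055,-0.0035],"spin":-0.02,"claw":100},
  {"travel":[0.025,-0.0055,-0.0035],"spin":-0.02,"claw":100},
  {"travel":[0.025,0,0],"spin":0,"claw":100},
  {"travel":[0.02,0,0],"spin":0,"claw":100},
  {"travel":[0,0,0],"spin":0,"claw":100},
  {"travel":[0,0,0],"spin":0,"claw":100},
])

```text
time: 2.37
eef_pos: [0.4837, -0.0902, 0.0839]
tcp_rot: [-2.097, 0.235, 2.1]
ft_force: [0.5, 0.3, 1.2]
finger_gap: 0.093
```

Run:
```python
from go import *
go([.4805,-.0893,.011],1.32)
cv2.imwrite("pics/w2.png",optics.read_camera("wrist")[:,:,::-1])
```

```text
t 2.37 pos [ 0.4837 -0.0902  0.0839] tilt [-9.0e-04  4.9e-03 -1.0e+00] yawY -1.7989 q7 -1.606 F [0.5 0.3 1.2] gap 0.093
tool shift [0.0729 0.0001 0.0032]
spin 0.0227 alt -3.1189
```

View pics/w2.png

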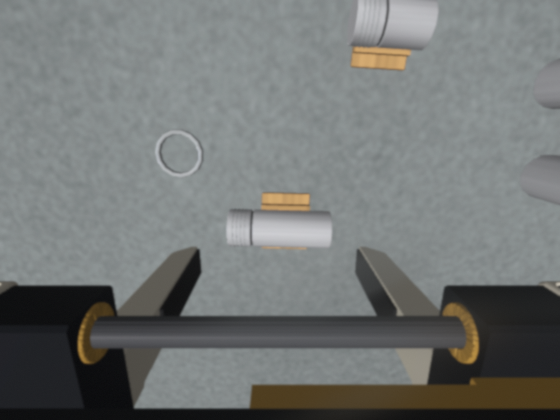

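The canister (226–332, row 228) sits centred between the fingertips at columns 200 and 357. I go down now.

Request:
apply_moves([
  {"travel":[0.02,0,0.002],"spin":0.02,"claw":100},
  {"travel":[0.02,0,0.001],"spin":0,"claw":100},
  {"travel":[0.015,0,0],"spin":0,"claw":100},
  {"travel":[0.005,0,0],"spin":0,"claw":100},
  {"travel":[0,0,0],"spin":0,"claw":100},
])

```text
time: 2.83
eef_pos: [0.4873, -0.0913, 0.0294]
tcp_rot: [-2.104, 0.253, 2.073]
ft_force: [-0.9, 0.3, -0.2]
finger_gap: 0.0931
```

Run:
```python
from go import *
go([.4805,-.0893,.011],1.32)
cv2.imwrite("pics/w3.png",optics.read_camera("wrist")[:,:,::-1])
```

```text
t 2.83 pos [ 0.4873 -0.0913  0.0294] tilt [ 0.0155  0.0027 -0.9999] yawY -1.8166 q7 -1.611 F [-0.9  0.3 -0.2] gap 0.0931
tool shift [ 0.0183 -0.0002  0.0074]
spin 0.005 alt -3.1366
```

View pics/w3.png

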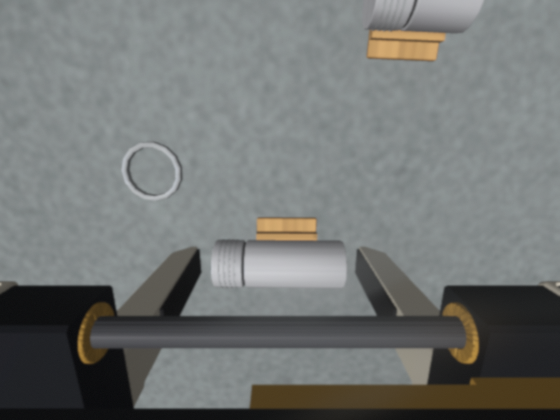

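Request:
apply_moves([
  {"travel":[0.004,0,0.006],"spin":0.0,"claw":100},
  {"travel":[0.005,0,0.004],"spin":0,"claw":100},
  {"travel":[0.005,0,0.001],"spin":0,"claw":100},
  {"travel":[0,0,0],"spin":0,"claw":100},
])

```text
time: 3.22
eef_pos: [0.4789, -0.089, 0.0184]
tcp_rot: [-2.114, 0.253, 2.064]
ft_force: [-0.5, -1.2, -0.4]
finger_gap: 0.093
```

Run:
```python
from go import *
go([.4805,-.0893,.011],1.32)
```

```text
t 3.22 pos [ 0.4789 -0.089   0.0184] tilt [ 0.0239  0.0014 -0.9997] yawY -1.8162 q7 -1.61 F [-0.5 -1.2 -0.4] gap 0.093
tool shift [ 0.0075 -0.0001 -0.0015]
spin 0.0054 alt -3.1362
```

Request:
apply_moves([
  {"travel":[0.004,0,-0.001],"spin":0.0,"claw":100},
  {"travel":[0.003,0,0],"spin":0,"claw":100},
  {"travel":[0,0,0],"spin":0,"claw":100},
])

```text
time: 3.47
eef_pos: [0.4804, -0.0893, 0.0113]
tcp_rot: [-2.115, 0.253, 2.063]
ft_force: [0.6, -0.5, 0.1]
finger_gap: 0.0932
```

Run:
```python
from go import *
go([.4805,-.0893,.011],1.32)
```

```text
t 3.47 pos [ 0.4804 -0.0893  0.0113] tilt [ 0.025   0.0012 -0.9997] yawY -1.8159 q7 -1.609 F [ 0.6 -0.5  0.1] gap 0.0932
tool shift [ 0.0003 -0.     -0.0001]
spin 0.0057 alt -3.1359
```

Position is as wanted. I grip the ends.

Request:
apply_moves([
  {"travel":[0,0,0],"spin":0,"claw":70},
  {"travel":[0,0,0],"spin":0,"claw":70},
  {"travel":[0,0,0],"spin":0,"claw":70},
  {"travel":[0,0,0],"spin":0,"claw":70},
  {"travel":[0,0,0],"spin":0,"claw":70},
  {"travel":[0,0,0],"spin":0,"claw":70},
], force=25)

```text
time: 3.97
eef_pos: [0.4806, -0.0893, 0.011]
tcp_rot: [-2.115, 0.253, 2.063]
ft_force: [0.1, -0.3, -0.6]
finger_gap: 0.0799
```

Run:
```python
from go import *
go([.4805,-.0893,.011],1.32)
```

```text
t 3.97 pos [ 0.4806 -0.0893  0.011 ] tilt [ 0.0248  0.0012 -0.9997] yawY -1.8159 q7 -1.609 F [ 0.1 -0.3 -0.6] gap 0.0799
tool shift [-0.      0.      0.0001]
spin 0.0057 alt -3.1359
```

Request:
apply_moves([
  {"travel":[-0.02,0,0],"spin":0,"claw":70},
  {"travel":[-0.03,0,0],"spin":0,"claw":70},
  {"travel":[-0.035,0,0],"spin":0,"claw":70},
  {"travel":[-0.035,0,0],"spin":0,"claw":70},
  {"travel":[-0.035,0,0],"spin":0,"claw":70},
  {"travel":[-0.02,0,0],"spin":0,"claw":70},
  {"travel":[0,0,0],"spin":0,"claw":70},
])

```text
time: 4.55
eef_pos: [0.4742, -0.0892, 0.1914]
tcp_rot: [-2.106, 0.253, 2.072]
ft_force: [0.1, 0.4, -1.6]
finger_gap: 0.0799
```

Run:
```python
from go import *
go([.50,.235,.18],-.2084+np.pi/2)
cv2.imwrite("pics/w4.png",optics.read_camera("wrist")[:,:,::-1])
```

```text
t 4.55 pos [ 0.4742 -0.0892  0.1914] tilt [ 0.0169  0.0026 -0.9999] yawY -1.8159 q7 -1.631 F [ 0.1  0.4 -1.6] gap 0.0799
tool shift [ 0.0127 -0.3207  0.0539]
spin -0.0367 alt 3.1049
```

View pics/w4.png

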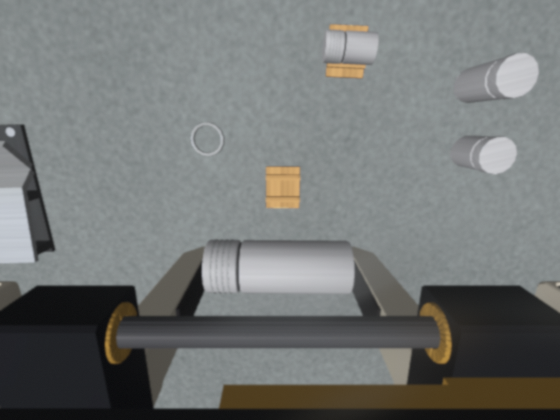

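Request:
apply_moves([
  {"travel":[0,-0.035,0.006],"spin":-0.02,"claw":70},
  {"travel":[0,-0.035,0.006],"spin":-0.02,"claw":70},
  {"travel":[0,-0.035,0.006],"spin":0,"claw":70},
  {"travel":[0,-0.035,0.006],"spin":0,"claw":70},
  {"travel":[0,-0.035,0.006],"spin":0,"claw":70},
  {"travel":[0,-0.035,0.006],"spin":0,"claw":70},
  {"travel":[0,-0.035,0.006],"spin":0,"claw":70},
  {"travel":[0,-0.035,0.006],"spin":0,"claw":70},
  {"travel":[0,-0.02,0.003],"spin":0,"claw":70},
  {"travel":[0,0,0],"spin":0,"claw":70},
])

```text
time: 5.43
eef_pos: [0.4786, 0.2224, 0.1707]
tcp_rot: [-2.097, 0.237, 2.127]
ft_force: [0.5, 0.0, -1.8]
finger_gap: 0.08
```

Run:
```python
from go import *
go([.50,.235,.18],-.2084+np.pi/2)
c=cam("wrist");im=optics.read_camera("wrist")[:,:,::-1].copy()
cv2.imwrite("pics/w5raw.png",im)
from fit import T,P
for k,v in P.items():
    p=proj(c,T([.5809,.2311,-.2084],v))[0];print(k,p.round(1)); cv2.circle(im,tuple(int(x) for x in p),3,(0,0,255),1)
cv2.imwrite("pics/w5.png",im)
```

```text
t 5.43 pos [0.4786 0.2224 0.1707] tilt [-0.015  -0.007  -0.9999] yawY -1.7854 q7 -2.249 F [ 0.5  0.  -1.8] gap 0.08
tool shift [-0.0097 -0.0168 -0.0181]
spin -0.0062 alt 3.1354
[ 0.5831  0.2293 -0.2294] [ 0.  -0.8  0.   0.  -0.6  1.2  0.5 -0.4]
[ 0.5804  0.2315 -0.2029] [ 1.1  0.5  0.7 -1.4 -0.2  1.1 -1.8 -1.9  0.1  2.1]
[ 0.5809  0.2311 -0.2084] [-0.6 -1.3 -1.  -1.2 -0.5  0.5  0.7 -1.6  0.8  0.6 -0.  -1.5 -0.3  0.9
 -2.3 -2.3 -0.1  1.8]
long [ 0.48041075 -0.08882125  0.02      ] 0.08011017775253008 1.2852912516709065
short [ 0.60330562 -0.19396412  0.02      ] 0.0503332629328534 1.2627513956702363
side near end [ 0.48987612 -0.05176825  0.02      ]
UL [292.7 205.7]
UR [203.4 206.5]
LL [293.  117.5]
LR [198.4 118. ]
K [234.   91.6]
```

View pics/w5.png

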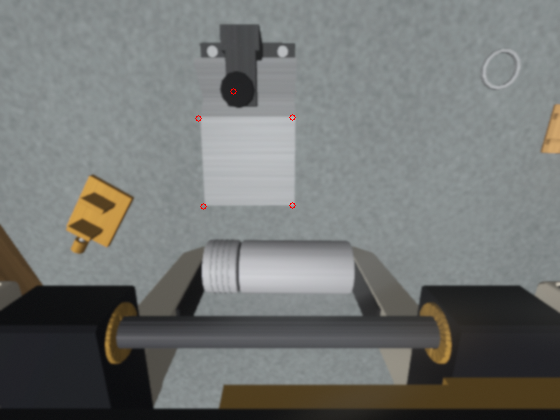

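Run:
```python
import cv2
im=cv2.imread("pics/w5raw.png")[65:215,190:310]; cv2.imwrite("pics/w5c.png",cv2.resize(im,None,fx=4,fy=4,interpolation=cv2.INTER_CUBIC))
```

```text
(no output)
```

View pics/w5c.png

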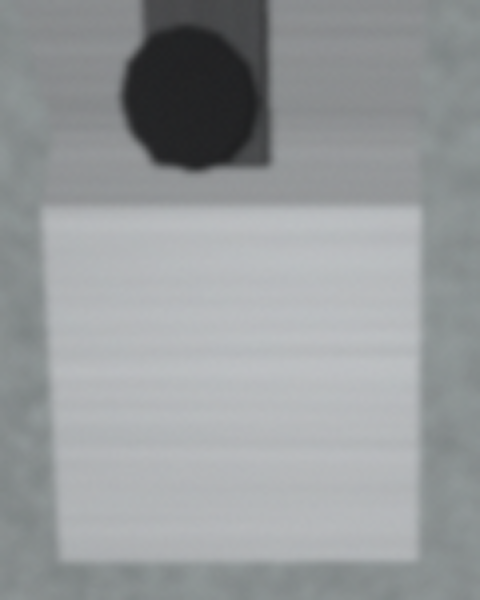

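```bash
sed -i '/^for use/,$d' fit.py
python3 - <<'E'
from go import *
from fit import *
w=cam("wrist")
W={"UL":(294.3,204.7),"UR":(205,205.2),"LL":(295,116.2),"LR":(200.2,116.5),"K":(237,88.7)}
for use in ([(w,W)],[(c,S),(d,D),(w,W)]):
    f=least_squares(res,[.58,.23,-.2],args=(use,)); print(f.x.round(4),np.round(f.fun,1))
    p=f.x; g=T(p,(-.07,0,.0315))[0]; print(g)
    go([g[0],g[1],.0415],p[2]+np.pi/2)
E
```

```text
[ 0.5812  0.226  -0.2131] [ 0.1 -0.2 -0.1 -0.1  0.1 -0.3 -0.1 -0.3  0.   0.6]
[0.5127825  0.24078798 0.0315    ]
t 5.48 pos [0.478  0.22   0.1703] tilt [-0.0168 -0.0091 -0.9998] yawY -1.7869 q7 -2.248 F [-0.1  0.4 -1.2] gap 0.0801
tool shift [ 0.128  -0.0293 -0.0313]
spin -0.0031 alt 3.1385
[ 0.5813  0.2274 -0.2143] [-1.8 -0.8 -2.1 -0.4 -2.   1.1 -1.  -0.8  1.1 -1.1  0.1 -3.7  0.4 -0.8
 -1.7 -4.5  0.7 -0.1 -1.4  0.  -1.6 -0.  -1.4  0.  -1.6 -0.1 -2.   0.9]
[0.51291876 0.24229012 0.0315    ]
t 5.48 pos [0.478  0.22   0.1703] tilt [-0.0168 -0.0091 -0.9998] yawY -1.7869 q7 -2.248 F [-0.1  0.4 -1.2] gap 0.0801
tool shift [ 0.128  -0.0308 -0.0311]
spin -0.0019 alt 3.1397
```

Request:
apply_moves([
  {"travel":[0,-0.01,-0.01],"spin":0,"claw":70},
  {"travel":[0,-0.01,-0.01],"spin":0,"claw":70},
  {"travel":[0,-0.01,-0.008],"spin":0,"claw":70},
  {"travel":[0,0,0],"spin":0,"claw":70},
  {"travel":[0,0,0],"spin":0,"claw":70},
  {"travel":[0,0,0],"spin":0,"claw":70},
])

```text
time: 5.98
eef_pos: [0.508, 0.2302, 0.1606]
tcp_rot: [-2.081, 0.271, 2.147]
ft_force: [0.5, -0.7, -1.1]
finger_gap: 0.0797
```

Run:
```python
from go import *
c=cam("wrist");np.savez("w6.npz",K=c[0],R=c[1],o=c[2])
go([.5128,.242,.0415],-.2131+np.pi/2)
im=optics.read_camera("wrist")[:,:,::-1].copy()
cv2.imwrite("pics/w6raw.png",im)
go([.5128,.242,.0415],-.2131+np.pi/2)
im=im[65:265,170:350]; cv2.imwrite("pics/w6c.png",cv2.resize(im,None,fx=3,fy=3,interpolation=cv2.INTER_CUBIC))
```

```text
t 5.98 pos [0.508  0.2302 0.1606] tilt [-0.0342 -0.0251 -0.9991] yawY -1.7972 q7 -2.253 F [ 0.5 -0.7 -1.1] gap 0.0797
tool shift [ 0.1185 -0.0164 -0.0053]
spin -0.0133 alt 3.1283
t 6.03 pos [0.5078 0.2296 0.1605] tilt [-0.0347 -0.0258 -0.9991] yawY -1.7977 q7 -2.254 F [-0.4  0.2 -1.9] gap 0.08
tool shift [ 0.1184 -0.0171 -0.0054]
spin -0.0138 alt 3.1278
```

View pics/w6c.png

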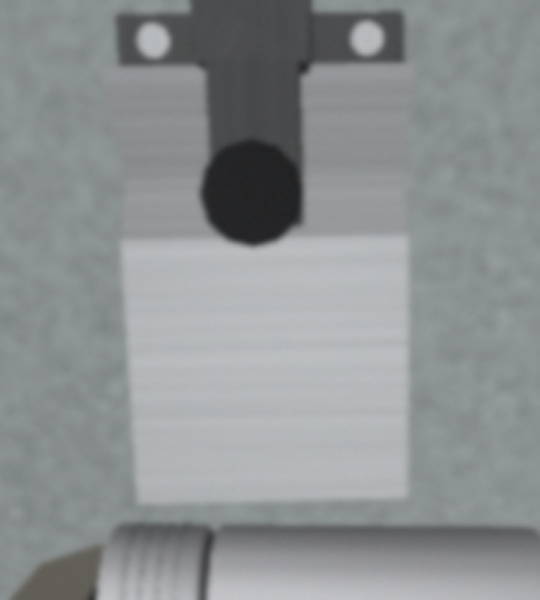

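Run:
```python
from h import *
s=readout.read_state();print(s["qpos"].round(3),s["qd"].round(3),s["joint_efforts"].round(2))
from fit import *
z=np.load("w6.npz");w=(z["K"],z["R"],z["o"])
q=lambda a,b:(170+a/3-.2,65+b/3-.2)
W={"UL":q(407,496),"UR":q(138,503),"LL":q(408,236),"LR":q(122,240),"K":q(252,191)}
f=least_squares(res,[.58,.23,-.2],args=([(w,W)],)); print(f.x.round(4),np.round(f.fun,1)); print(T(f.x,(-.07,0,.0315))[0])
```

```text
[-0.487  0.555  0.029  1.734 -0.01   0.896 -2.254] [-0.005 -0.007 -0.004 -0.005 -0.001  0.004 -0.002] [-9.100e-01 -4.138e+01  7.000e-02 -1.475e+01 -4.000e-02 -4.000e-02
  1.000e-02]
[ 0.582   0.2287 -0.2132] [ 0.1 -0.1 -0.1 -0.2  0.1 -0.6 -0.3 -0.4  0.1  0.9]
[0.5136092  0.24349204 0.0315    ]
```

Run:
```python
from go import *
go([.5134,.2437,.060],-.2132+np.pi/2)
```

```text
t 6.03 pos [0.5078 0.2296 0.1605] tilt [-0.0347 -0.0258 -0.9991] yawY -1.7977 q7 -2.254 F [-0.4  0.2 -1.9] gap 0.08
tool shift [ 0.0999 -0.0183 -0.0051]
spin -0.0137 alt 3.1279
```

Request:
apply_moves([
  {"travel":[0.015,-0.009,-0.003],"spin":-0.014,"claw":70},
  {"travel":[0.018,-0.006,-0.002],"spin":0,"claw":70},
  {"travel":[0.018,-0.002,0],"spin":0,"claw":70},
  {"travel":[0.018,0,0],"spin":0,"claw":70},
  {"travel":[0.01,0,0],"spin":0,"claw":70},
  {"travel":[0,0,0],"spin":0,"claw":70},
  {"travel":[0,0,0],"spin":0,"claw":70},
])

```text
time: 6.62
eef_pos: [0.5124, 0.2361, 0.08]
tcp_rot: [-2.086, 0.268, 2.152]
ft_force: [-0.5, 0.5, -1.0]
finger_gap: 0.0794
```

Run:
```python
from go import *
go([.5134,.2437,.0385],-.2132+np.pi/2)
```

```text
t 6.62 pos [0.5124 0.2361 0.08  ] tilt [-0.0343 -0.0284 -0.999 ] yawY -1.7907 q7 -2.257 F [-0.5  0.5 -1. ] gap 0.0794
tool shift [ 0.0412 -0.0091 -0.0004]
spin -0.0067 alt 3.1349
```

Request:
apply_moves([
  {"travel":[0,-0.005,0.01],"spin":0,"claw":70},
  {"travel":[0,-0.004,0.01],"spin":0,"claw":70},
  {"travel":[0,0,0.01],"spin":0,"claw":70},
  {"travel":[0,0,0.005],"spin":0,"claw":70},
  {"travel":[0,0,0],"spin":0,"claw":70},
])

```text
time: 7.03
eef_pos: [0.4778, 0.2553, 0.0844]
tcp_rot: [-2.088, 0.264, 2.146]
ft_force: [-1.0, 0.7, -0.7]
finger_gap: 0.0804
```

Run:
```python
from go import *
go([.5134,.2437,.0385],-.2132+np.pi/2)
```

```text
t 7.03 pos [0.4778 0.2553 0.0844] tilt [-0.0299 -0.025  -0.9992] yawY -1.7906 q7 -2.31 F [-1.   0.7 -0.7] gap 0.0804
tool shift [ 0.0451  0.0021 -0.0383]
spin -0.0066 alt 3.135
```

Request:
apply_moves([
  {"travel":[0,0.002,-0.036],"spin":0,"claw":70},
  {"travel":[0,0,0],"spin":0,"claw":70},
  {"travel":[0,0,0],"spin":0,"claw":70},
])

```text
time: 7.28
eef_pos: [0.5111, 0.2476, 0.085]
tcp_rot: [-2.091, 0.257, 2.149]
ft_force: [-0.5, 0.9, -0.1]
finger_gap: 0.0799
```

Run:
```python
from go import *
go([.5134,.2437,.0385],-.2132+np.pi/2)
```

```text
t 7.28 pos [0.5111 0.2476 0.085 ] tilt [-0.0297 -0.0236 -0.9993] yawY -1.7848 q7 -2.267 F [-0.5  0.9 -0.1] gap 0.0799
tool shift [ 0.0465  0.0019 -0.0042]
spin -0.0008 alt 3.1408
```

Request:
apply_moves([
  {"travel":[0.001,0,0.005],"spin":0,"claw":70},
  {"travel":[0.001,0,0.005],"spin":0,"claw":70},
  {"travel":[0.001,0,0.005],"spin":0,"claw":70},
  {"travel":[0.001,0,0.005],"spin":0,"claw":70},
  {"travel":[0.001,0,0.005],"spin":0,"claw":70},
  {"travel":[0.001,0,0.005],"spin":0,"claw":70},
  {"travel":[0,0,-0.034],"spin":0,"claw":70},
  {"travel":[0,0,0],"spin":0,"claw":70},
  {"travel":[0,0,0],"spin":0,"claw":70},
])

```text
time: 8.03
eef_pos: [0.5071, 0.2482, 0.0782]
tcp_rot: [-2.09, 0.253, 2.157]
ft_force: [-0.4, 1.0, -1.0]
finger_gap: 0.0795
```

Run:
```python
from go import *
go([.5134,.2437,.0385],-.2132+np.pi/2)
```

```text
t 8.03 pos [0.5071 0.2482 0.0782] tilt [-0.034  -0.0247 -0.9991] yawY -1.7797 q7 -2.267 F [-0.4  1.  -1. ] gap 0.0795
tool shift [ 0.0396  0.0019 -0.0082]
spin 0.0043 alt -3.1373
```

Request:
apply_moves([
  {"travel":[0.012,0.001,-0.004],"spin":0.004,"claw":70},
  {"travel":[0.01,0,-0.003],"spin":0,"claw":70},
  {"travel":[0.006,0,-0.001],"spin":0,"claw":70},
  {"travel":[0.003,0,0],"spin":0,"claw":70},
  {"travel":[0,0,0],"spin":0,"claw":70},
  {"travel":[0,0,0],"spin":0,"claw":70},
])

```text
time: 8.53
eef_pos: [0.5126, 0.2442, 0.0425]
tcp_rot: [-2.087, 0.259, 2.157]
ft_force: [0.7, 0.3, -1.0]
finger_gap: 0.0797
```

Run:
```python
from go import *
go([.5134,.2437,.0385],-.2132+np.pi/2)
```

```text
t 8.53 pos [0.5126 0.2442 0.0425] tilt [-0.0357 -0.0262 -0.999 ] yawY -1.7835 q7 -2.261 F [ 0.7  0.3 -1. ] gap 0.0797
tool shift [ 0.0039  0.0002 -0.001 ]
spin 0.0005 alt -3.1411
```

Look at all three views before the set-down.

Run:
```python
from go import *
a=optics.read_camera("side")[235:365,160:320,::-1]; b=optics.read_camera("wrist")[:,:,::-1]
cv2.imwrite("pics/s7.png",cv2.resize(a,None,fx=4,fy=4,interpolation=cv2.INTER_CUBIC));cv2.imwrite("pics/w7.png",b)
```

```text
(no output)
```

View pics/s7.png

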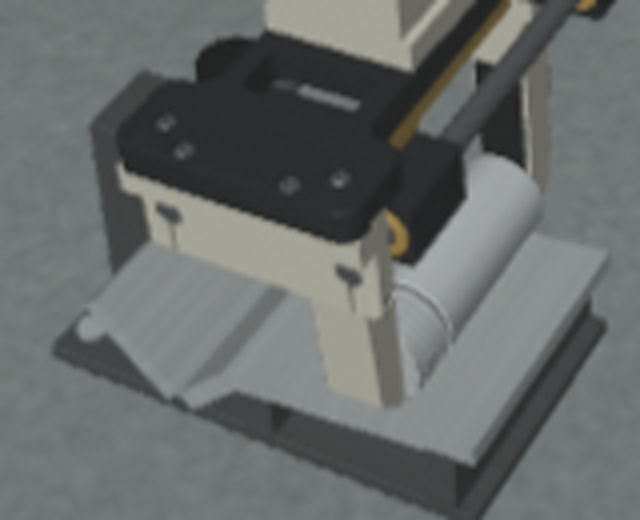

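View pics/w7.png

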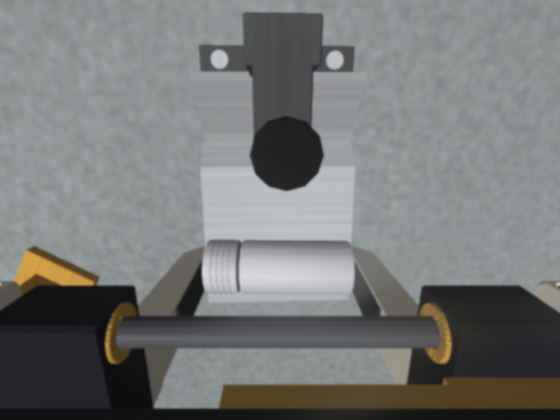

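Request:
apply_moves([
  {"travel":[0.0015,0,-0.0005],"spin":0,"claw":70},
  {"travel":[0.001,0,0],"spin":0,"claw":70},
  {"travel":[0.001,0,0],"spin":0,"claw":70},
])

```text
time: 8.88
eef_pos: [0.5138, 0.2448, 0.0403]
tcp_rot: [-2.089, 0.256, 2.153]
ft_force: [-0.1, -0.7, -0.9]
finger_gap: 0.0802
```

Run:
```python
from go import *
go([.5134,.2437,.0385],-.2132+np.pi/2)
```

```text
t 8.88 pos [0.5138 0.2448 0.0403] tilt [-0.0329 -0.0245 -0.9992] yawY -1.7831 q7 -2.26 F [-0.1 -0.7 -0.9] gap 0.0802
tool shift [0.0018 0.0011 0.0001]
spin 0.0009 alt -3.1406
```

Request:
apply_moves([
  {"travel":[0.001,0.0005,0],"spin":0,"claw":70},
  {"travel":[0.001,0.0005,0],"spin":0,"claw":70},
  {"travel":[0.001,0,0],"spin":0,"claw":70},
], force=6)

```text
time: 9.13
eef_pos: [0.514, 0.2442, 0.0381]
tcp_rot: [-2.09, 0.255, 2.151]
ft_force: [-0.7, -1.1, 4.1]
finger_gap: 0.0801
```

Run:
```python
from go import *
go([.5134,.2437,.0385],-.2132+np.pi/2)
```

```text
t 9.13 pos [0.514  0.2442 0.0381] tilt [-0.0314 -0.0235 -0.9992] yawY -1.7829 q7 -2.259 F [-0.7 -1.1  4.1] gap 0.0801
tool shift [-0.0004  0.0006  0.0005]
spin 0.0011 alt -3.1405
```

Request:
apply_moves([
  {"travel":[0.001,0.0003,0],"spin":0,"claw":70},
  {"travel":[0.0005,0,0],"spin":0,"claw":70},
], force=3)

```text
time: 9.3
eef_pos: [0.5143, 0.244, 0.0373]
tcp_rot: [-2.091, 0.254, 2.15]
ft_force: [-1.1, -1.2, 3.3]
finger_gap: 0.0803
```

Run:
```python
from go import *
go([.5134,.2437,.0385],-.2132+np.pi/2)
```

```text
t 9.3 pos [0.5143 0.244  0.0373] tilt [-0.0303 -0.0228 -0.9993] yawY -1.7831 q7 -2.258 F [-1.1 -1.2  3.3] gap 0.0803
tool shift [-0.0012  0.0005  0.0008]
spin 0.0009 alt -3.1407
```

Request:
apply_moves([
  {"travel":[0,0,0],"spin":0,"claw":100},
  {"travel":[0,0,0],"spin":0,"claw":100},
  {"travel":[0,0,0],"spin":0,"claw":100},
  {"travel":[0,0,0],"spin":0,"claw":100},
  {"travel":[0,0,0],"spin":0,"claw":100},
  {"travel":[0,0,0],"spin":0,"claw":100},
  {"travel":[0,0,0],"spin":0,"claw":100},
  {"travel":[0,0,0],"spin":0,"claw":100},
])

```text
time: 9.97
eef_pos: [0.5143, 0.2438, 0.0365]
tcp_rot: [-2.091, 0.254, 2.15]
ft_force: [-0.5, 0.2, -0.2]
finger_gap: 0.0928
```

Run:
```python
from go import *
go([.5134,.2437,.0385],-.2132+np.pi/2)
a=optics.read_camera("side")[235:365,160:320,::-1]; b=optics.read_camera("wrist")[:,:,::-1]
cv2.imwrite("pics/s8.png",cv2.resize(a,None,fx=4,fy=4,interpolation=cv2.INTER_CUBIC));cv2.imwrite("pics/w8.png",b)
```

```text
t 9.97 pos [0.5143 0.2438 0.0365] tilt [-0.0304 -0.0232 -0.9993] yawY -1.7831 q7 -2.258 F [-0.5  0.2 -0.2] gap 0.0928
tool shift [-0.0019  0.0004  0.0009]
spin 0.0009 alt -3.1407
```

View pics/w8.png

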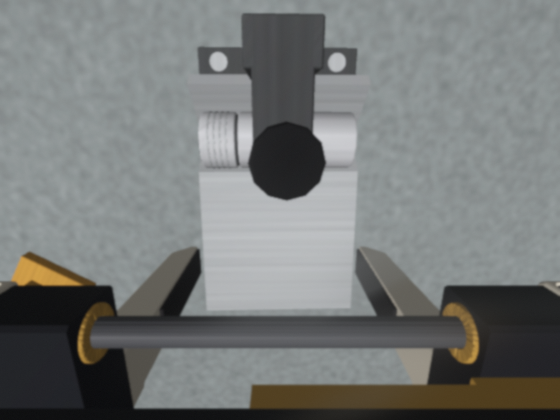

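View pics/s8.png

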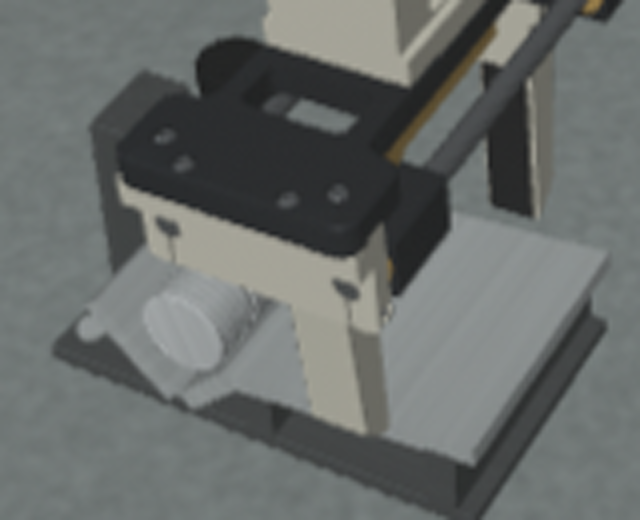

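The canister lies in the vee under the pad, centred (columns 200–356 against the block's 200–357). I go up, shut the fingers and look at the knob.

Request:
apply_moves([
  {"travel":[-0.01,0,0.001],"spin":0,"claw":100},
  {"travel":[-0.02,0,0.001],"spin":0,"claw":100},
  {"travel":[-0.03,0,0.001],"spin":0,"claw":100},
  {"travel":[-0.03,0,0.001],"spin":0,"claw":100},
  {"travel":[-0.025,0,0.001],"spin":0,"claw":0},
  {"travel":[-0.01,0,0],"spin":0,"claw":0},
  {"travel":[0,0,0],"spin":0,"claw":0},
  {"travel":[0,0,0],"spin":0,"claw":0},
  {"travel":[0,0,0],"spin":0,"claw":0},
  {"travel":[0,0,0],"spin":0,"claw":0},
  {"travel":[0,0,0],"spin":0,"claw":0},
  {"travel":[0,0,0],"spin":0,"claw":0},
], force=20)

```text
time: 11.07
eef_pos: [0.5103, 0.2469, 0.1684]
tcp_rot: [-2.087, 0.258, 2.157]
ft_force: [0.8, 0.2, -0.2]
finger_gap: 0.0443
```

Run:
```python
from go import *
c=cam("wrist")
go([.582,.2292,.13],-.2132+np.pi/2)
b=optics.read_camera("wrist")[:,:,::-1].copy()
p=proj(c,[.582,.2292,.109])[0];print(p);cv2.circle(b,tuple(int(x) for x in p),3,(0,0,255),1)
cv2.imwrite("pics/w9.png",b)
```

```text
t 11.07 pos [0.5103 0.2469 0.1684] tilt [-0.036  -0.0258 -0.999 ] yawY -1.7828 q7 -2.265 F [ 0.8  0.2 -0.2] gap 0.0443
tool shift [ 0.0362  0.001  -0.075 ]
spin 0.0012 alt -3.1404
[278.90733047 126.52062342]
```

View pics/w9.png

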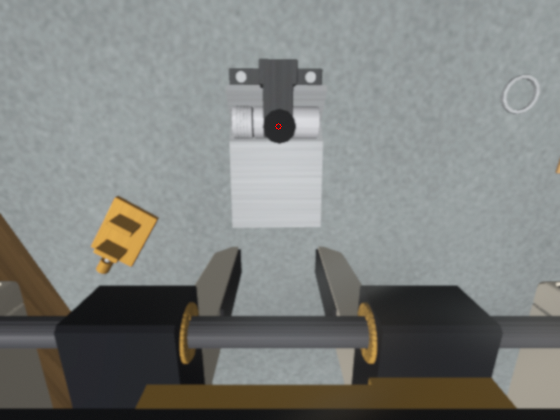

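Request:
apply_moves([
  {"travel":[0,0,-0.02],"spin":0,"claw":0},
  {"travel":[0,0.0005,-0.02],"spin":0,"claw":0},
  {"travel":[0,0.0005,-0.02],"spin":0,"claw":0},
  {"travel":[0,0,-0.012],"spin":0,"claw":0},
  {"travel":[0,0,0],"spin":0,"claw":0},
  {"travel":[0,0,0],"spin":0,"claw":0},
  {"travel":[0,0,0],"spin":0,"claw":0},
  {"travel":[0,0,0],"spin":0,"claw":0},
])

```text
time: 11.78
eef_pos: [0.5775, 0.2304, 0.1599]
tcp_rot: [-2.077, 0.261, 2.175]
ft_force: [0.6, 0.5, 0.7]
finger_gap: 0.0002
```

Run:
```python
from go import *
go([.582,.2292,.112])
```

```text
t 11.78 pos [0.5775 0.2304 0.1599] tilt [-0.0495 -0.0301 -0.9983] yawY -1.779 q7 -2.187 F [0.6 0.5 0.7] gap 0.0002
tool shift [ 0.0476 -0.0016 -0.0067]
```

Request:
apply_moves([
  {"travel":[0.01,-0.001,-0.003],"spin":0,"claw":0},
  {"travel":[0.012,-0.0005,-0.002],"spin":0,"claw":0},
  {"travel":[0.01,0,-0.001],"spin":0,"claw":0},
  {"travel":[0.006,0,0],"spin":0,"claw":0},
  {"travel":[0,0,0],"spin":0,"claw":0},
  {"travel":[0,0,0],"spin":0,"claw":0},
])

```text
time: 12.28
eef_pos: [0.5783, 0.2311, 0.1167]
tcp_rot: [-2.075, 0.257, 2.182]
ft_force: [0.2, -0.8, 0.3]
finger_gap: 0.0006
```

Run:
```python
from go import *
go([.582,.2292,.109])
b=optics.read_camera("side")[215:365,160:320,::-1]
cv2.imwrite("pics/s10.png",cv2.resize(b,None,fx=4,fy=4,interpolation=cv2.INTER_CUBIC))
```

```text
t 12.28 pos [0.5783 0.2311 0.1167] tilt [-0.0537 -0.0304 -0.9981] yawY -1.7749 q7 -2.183 F [ 0.2 -0.8  0.3] gap 0.0006
tool shift [ 0.0076  0.0008 -0.0043]
```

View pics/s10.png

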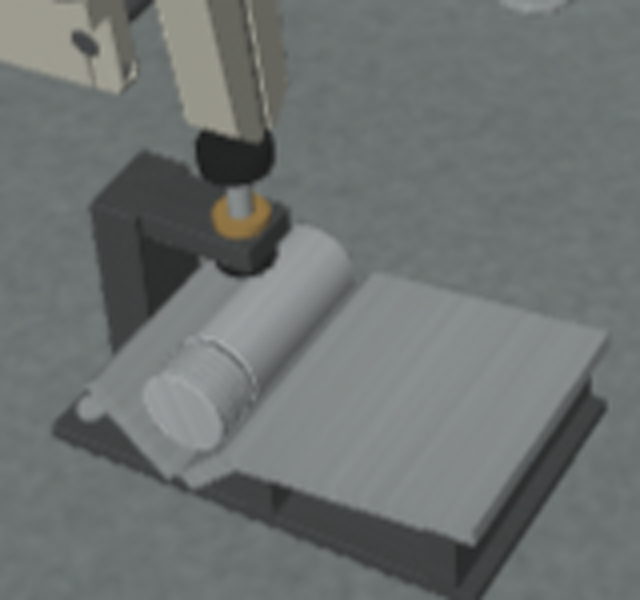

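The canister is seated parallel under the pad, and the shut fingertips are just above the knob. I press down.

Request:
apply_moves([
  {"travel":[0.002,0.0005,-0.004],"spin":0,"claw":0},
  {"travel":[0.003,0,-0.001],"spin":0,"claw":0},
  {"travel":[0.003,0,0],"spin":0,"claw":0},
  {"travel":[0.003,0,0],"spin":0,"claw":0},
  {"travel":[0.003,0,0],"spin":0,"claw":0},
])

```text
time: 12.75
eef_pos: [0.5841, 0.2298, 0.1042]
tcp_rot: [-2.077, 0.255, 2.178]
ft_force: [-1.5, -0.2, 3.3]
finger_gap: 0.0004
```

Run:
```python
from go import *
go([.582,.2292,.092])
```

```text
t 12.75 pos [0.5841 0.2298 0.1042] tilt [-0.0503 -0.0282 -0.9983] yawY -1.7752 q7 -2.178 F [-1.5 -0.2  3.3] gap 0.0004
tool shift [0.0123 0.0006 0.0014]
```

Request:
apply_moves([
  {"travel":[0.003,0,0],"spin":0,"claw":0},
  {"travel":[0.003,0,0],"spin":0,"claw":0},
  {"travel":[0.002,0,0],"spin":0,"claw":0},
  {"travel":[0.002,0,0],"spin":0,"claw":0},
])

```text
time: 13.08
eef_pos: [0.5841, 0.2298, 0.0947]
tcp_rot: [-2.079, 0.253, 2.175]
ft_force: [-0.3, -0.6, 3.1]
finger_gap: 0.0005
```

Run:
```python
from go import *
go([.582,.2292,.092])
```

```text
t 13.08 pos [0.5841 0.2298 0.0947] tilt [-0.0483 -0.0273 -0.9985] yawY -1.7751 q7 -2.178 F [-0.3 -0.6  3.1] gap 0.0005
tool shift [0.0028 0.0009 0.0018]
```

Request:
apply_moves([
  {"travel":[0.0015,0,0],"spin":0,"claw":0},
  {"travel":[0.0015,0,0],"spin":0,"claw":0},
  {"travel":[0.001,0,0],"spin":0,"claw":0},
])

```text
time: 13.33
eef_pos: [0.5841, 0.2298, 0.0926]
tcp_rot: [-2.079, 0.253, 2.175]
ft_force: [-2.8, -0.6, 9.0]
finger_gap: 0.0003
```

Run:
```python
from go import *
go([.582,.2292,.092])
```

```text
t 13.33 pos [0.5841 0.2298 0.0926] tilt [-0.0477 -0.0271 -0.9985] yawY -1.7751 q7 -2.178 F [-2.8 -0.6  9. ] gap 0.0003
tool shift [0.0008 0.001  0.0019]
```

Request:
apply_moves([
  {"travel":[0.0025,0,0],"spin":0,"claw":0},
  {"travel":[0.003,0,0],"spin":0,"claw":0},
])

```text
time: 13.5
eef_pos: [0.5842, 0.2298, 0.0924]
tcp_rot: [-2.08, 0.252, 2.173]
ft_force: [-5.6, -2.4, 20.9]
finger_gap: -0.0001
```

Run:
```python
from go import *
go([.582,.2292,.092])
```

```text
t 13.5 pos [0.5842 0.2298 0.0924] tilt [-0.0466 -0.0265 -0.9986] yawY -1.7754 q7 -2.178 F [-5.6 -2.4 20.9] gap -0.0001
tool shift [0.0005 0.0011 0.002 ]
```

The knob stopped at z = 0.0924 with 21 N, a travel of 16.6 mm, so the pad is on the canister. I go up and check.

Request:
apply_moves([
  {"travel":[-0.005,0,0],"spin":0,"claw":0},
  {"travel":[-0.01,0,0],"spin":0,"claw":0},
  {"travel":[-0.025,0,0],"spin":0,"claw":0},
  {"travel":[-0.03,0,0.01],"spin":0,"claw":0},
  {"travel":[-0.03,0,0.025],"spin":0,"claw":0},
  {"travel":[0,0,0.03],"spin":0,"claw":0},
  {"travel":[0,0,0.02],"spin":0,"claw":0},
  {"travel":[0,0,0],"spin":0,"claw":0},
  {"travel":[0,0,0],"spin":0,"claw":0},
  {"travel":[0,0,0],"spin":0,"claw":0},
])

```text
time: 14.33
eef_pos: [0.5061, 0.2493, 0.1996]
tcp_rot: [-2.082, 0.256, 2.168]
ft_force: [0.1, 0.7, 0.5]
finger_gap: 0.0003
```

Run:
```python
from go import *
go([.582,.2292,.092])
b=optics.read_camera("side")[:,:,::-1]; cv2.imwrite("pics/s11f.png",b)
b=b[215:365,160:320]
cv2.imwrite("pics/s11.png",cv2.resize(b,None,fx=4,fy=4,interpolation=cv2.INTER_CUBIC))
cv2.imwrite("pics/w11.png",optics.read_camera("wrist")[:,:,::-1])
```

```text
t 14.33 pos [0.5061 0.2493 0.1996] tilt [-0.043  -0.0271 -0.9987] yawY -1.7785 q7 -2.267 F [0.1 0.7 0.5] gap 0.0003
tool shift [ 0.1047  0.0002 -0.0823]
```

View pics/s11.png

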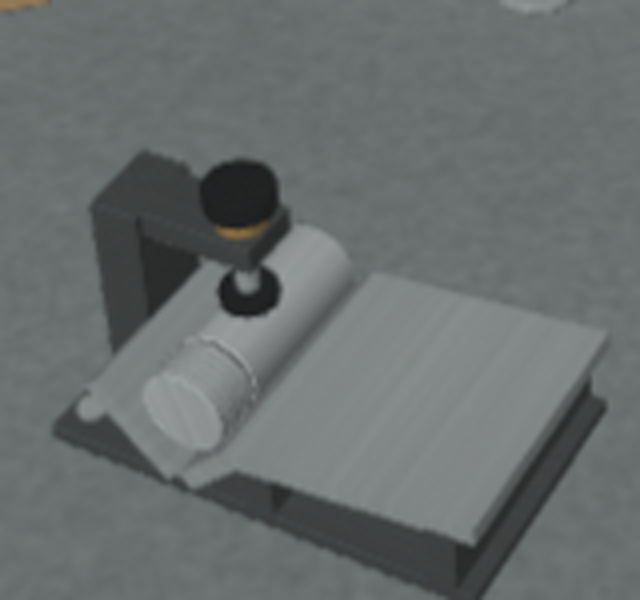

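View pics/w11.png

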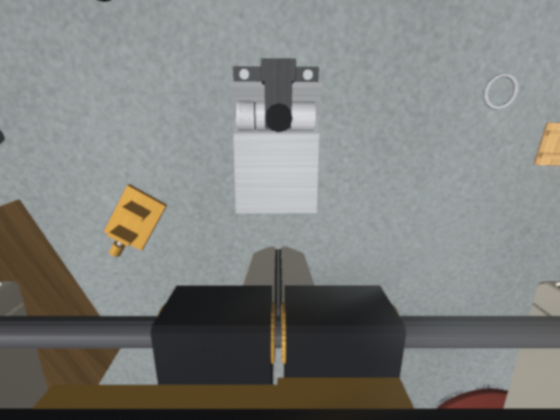

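View pics/s11f.png

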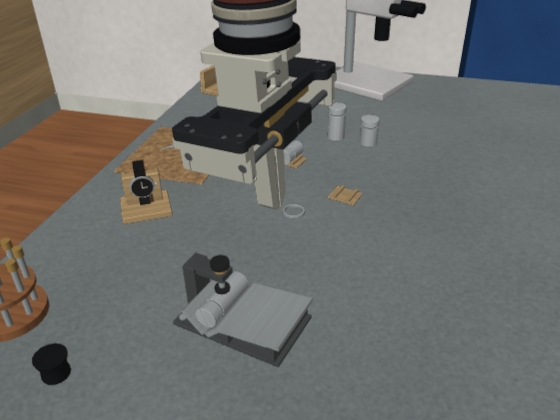

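The pad rests on the canister in the vee, the gripper is clear, and the short canister is still in its rest at about (292,153). I hand the job in.

```bash
python3 -c "
from cell import ctrl
print(ctrl.sign_off())"
```

```text
the job is handed in; nothing more can be done
None
```

The long canister is clamped in the vee, and I handed the job in at about 14.4 s. I picked it up by its ends, set it down centred on the lead-in and let go. It rolled down and seated by itself, and only then did I press the knob.

**Last checks:**
- **Seating:** before pressing, the wrist picture showed the canister level in the vee and centred to within about 1 mm.
- **Clamp:** the knob stopped after 16.6 mm with 21 N on it, against the 17 mm expected. After I backed off, the side picture showed the pad down on the canister.
- **Gripper:** it finished about 10 cm clear, with no force reading beyond noise.
- **Short canister:** it was never approached and was still in its rest in the last side picture, where the gripper partly hides it.

**What disagreed:**
- **Tool tilt:** the tool drifted 2–3° off vertical. A few corrective moves did not remove it, so I eased the grip at set-down to let the canister level itself on the slope.
- **Vee block position:** the fixed cameras and the wrist camera differed by about 2 mm. I used the wrist's value.

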